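# Set up a two-level kiln shelf

## Robot

A 6-joint arm with a two-finger parallel gripper is mounted at the origin on the work surface. World frame = base frame: x ahead of the robot, y to its left, z up, the work surface at z = 0. Lengths are in m, angles in degrees, forces in N, time in s.
With the tool pointing down it reaches from about 0.4 to 0.825 m from the base axis. Payload 7 kg.
Tool frame: the origin (TCP) lies midway between the tips of the shut fingers; the grasp point (between the pads) lies 19 mm behind it; z points along the fingers, y is the direction in which the jaws open and shut (so a half turn about z gives the same grasp; the last joint's range is limited). The gripper opens to 88 mm and grips with 3 to 60 N. Pads are 19 mm wide; open, the fingers measure 130 mm over their backs; the gripper's body (78 mm by 193 mm) begins 47 mm behind the grasp point.
Start: joints at [-54.712, 20.546, 0.682, 0, -70.136, -16.507], TCP at [0.217, -0.639, 0.227] pointing down, gripper open.
Joint ranges: [-176.03, 176.03], [-82.01, 121.73], [-58.28, 71.71], [-173.87, 95.51], [-174.79, -0.11], [-173.66, 173.66]. Speed limits (degrees/s): [136.94, 136.94, 172.46, 180, 180, 180].

## Interface

Orientations are given as [roll, pitch, yaw] about the fixed x, y, z axes, in that order (R = Rz(yaw) Ry(pitch) Rx(roll)).
In Python, from plant import ctrl gives the robot as it stands. The module is installed in compiled form; this text tells all that it offers.
- The arm moves only by the tool arm_command, never from a script. Its argument "targets" is a list that holds one entry, the list of rows, each a list of 7 numbers: the turn, a rotation vector about the world's x, y, z in rad, then the shift along the world's x, y, z in cm, then the opening, from 0 (shut) to 1 (fully open). A call has 1 to 8 rows; each row is the pose to reach, as a shift and turn from the pose commanded when the call began; what a row does not reach only later rows make up. A row lasts 1/12 s, in which the tool goes at most 41.7 mm and 7.16 degrees, less where a joint would pass 70% of its speed; a pose out of reach is approached as far as the arm can. A call with a gripper value outside its range is refused whole. The fingers move at their own pace and stop on an object; the grip force is fixed at half the most. Time passes only in rows, so rows that repeat a pose let the fingers close. It gives the time, the measured TCP pose, the force and the opening at its end, in the units of the state.
- ctrl.get_obs(): the state, without advancing time (a new reading comes with each control period).
- ctrl.snapshot(name): name is "scene" or "top"; returns the picture (384x512x3 uint8, blue, green, red); there is no depth.
- ctrl.camera_model(name): a dict with "K" (3x3 intrinsics, pixels), "xyz" and "rotation" of the camera in the world. Camera axes: x right, y up, looking along -z (the intrinsics and any distortion apply to the point x, -y, -z); pixel columns grow to the right and rows downward; lengths in m; the calibration is good to about 2 mm. A picture is of the moment at which its call begins. camera_model takes no time and is no camera call.
- ctrl.close_job(): hands the job in, once; it reports no verdict.
The state is a dict: "clock": time; "joint_pos": joint angles; "qvel": joint speeds; "tau": joint torques, N m; "tool_pos": TCP position; "orientation": TCP orientation; "force": force on the tool from outside, world axes, zero at the start; "moment": the same for the moment, N m; "opening": finger opening in m.
Only numpy, scipy, OpenCV 4.12 (cv2) and the standard library are available. Lean on these libraries where they do the work, as an engineer would, in place of code of your own. Each camera call takes 0.05 s, during which the arm holds its last target. There are 200 camera calls.

## Task

Set up the kiln shelf for firing: stand the buff square post on the rust-red square mark and the white round post on the blue round mark, and put the blue tea bowl upright in the middle of the shelf, midway between the marks. Only when these three stand there, lay the long charcoal slab level across both posts like a bridge, centred over the shelf and running the same way as the shelf, and last set the green jar upright on the slab directly above the white round post. Leave the yellow pail and the crown-shaped clay pot where they are, and do not knock over the bowl or the jar.

Things in the scene. Friction and masses are not known exactly. Their poses are not given: they have to be found in the camera images.
- kiln_shelf: Fixed pale cream kiln shelf lying on the bench, 130 x 270 x 15 mm (x, y, z); its place and yaw vary. Origin: centre of its underside, which lies at z = 0, so its top is at z = 15 mm. Its y axis is its long direction; the two marks lie on that axis 75 mm either side of its centre, so the middle of the shelf is midway between the marks.
- square_mark: Flat rust-red square painted on the kiln shelf, 52 x 52 mm, under 1 mm thick (nothing to bump into), at one end of the shelf or the other. Origin: its centre, at the shelf's top.
- round_mark: Flat blue disc painted on the kiln shelf, 54 mm across, under 1 mm thick (nothing to bump into), at the other end of the shelf. Origin: its centre, at the shelf's top.
- square_post: Loose buff square kiln post, 40 x 40 mm, 60 mm tall, about 0.2 kg, standing upright on the bench. Origin: centre of its underside; z up, x and y square to its sides. Which way its sides face when placed does not matter.
- round_post: Loose white round kiln post, 40 mm across, 60 mm tall, about 0.15 kg, standing upright on the bench. Origin: centre of its underside; z up.
- tea_bowl: Loose small blue tea bowl, open at the top, at most 56 mm across at the rim and a little narrower below, 42 mm tall, wall 4 mm, about 0.1 kg, standing upright on the bench. Origin: centre of its underside; z up. Can be gripped across its outside.
- bridge_slab: Loose charcoal slab lying flat on the bench, 62 x 210 x 14 mm (x, y, z), about 0.36 kg. Origin: centre of its underside; its y axis is its long direction; z up. Can be gripped at its middle across the 62 mm width. Laid across the two posts on the shelf its underside is at z = 75 mm and its top at 89 mm. Either end may go either way.
- green_jar: Loose dark green lidded jar in one piece, standing upright on the bench: round body 48 mm across from the bottom up to 42 mm, then narrowing to a small knob, 63 mm tall in all, about 0.14 kg. Origin: centre of its underside; z up.
- yellow_pail: Bystander: loose yellow plastic pail, 84 mm across, 70 mm tall, at the far side of the work, on the robot's left. Origin: centre of its underside. To be left alone.
- crown_pot: Bystander: loose olive-brown clay pot with a crown of spikes and a loop handle, 86 mm across, 106 mm tall, at the far side of the work, on the robot's right. Origin: centre of its underside. To be left alone.
Not all that is in view belongs to the job. Of the things that look like the round_post, the smaller one is meant. Of the things shaped like the tea_bowl, the blue one is meant.

How it is judged:
By the outcome, as a careful person would: the job done as asked, in the order asked, and still so for the second after the job is handed in, with the robot touching nothing.
It also fails if it takes over 115 s, if anything falls off the work surface, if the arm or the gripper's body presses on something with over 40 N, if the wrist force passes 120 N, or if a joint passes its speed limit or range.

## Working session

There is one attempt and no reset: what is moved stays moved. The work goes in short steps, Python scripts to look and compute and a tool call to move; the robot and the scene stay as the last step left them, time stands still between calls to the robot, and variables do not carry over. Pictures are saved under pics/ and viewed, about 12 in all and at most 16, crops included, and the job is handed in when it is done.

Besides the shell and the picture viewer there is one more tool, called after "Request:" by a JSON object that holds its "op" and its "data", one argument or row to a line. arm_command: Moves the arm, as the interface text tells. Its arguments: {"type":"object","properties":{"targets":{"type":"array","items":{"type":"array","items":{"type":"array","items":{"type":"number"}}}}},"required":["targets"]}

```bash
mkdir -p pics; ls
python3 - <<'E'
from plant import ctrl
import cv2,numpy as np
o=ctrl.get_obs();print(o)
for n in("scene","top"):
    im=ctrl.snapshot(n);cv2.imwrite(f"pics/{n}0.png",im)
    print(ctrl.camera_model(n))
E
```

```text
pics
{'clock': 0.0, 'joint_pos': array([-5.47102384e+01,  2.05931744e+01,  6.32835602e-01, -2.14257789e-02,
       -7.01356956e+01, -1.65064712e+01]), 'qvel': array([ 0.05706793, -0.04642874,  0.07963937,  0.00781986, -0.06741797,
        0.08154499]), 'tau': array([ 2.63577949e-04, -5.82722068e+01,  2.93049306e+01,  6.99683994e+00,
        6.93411188e-03, -1.94066815e-04]), 'tool_pos': array([ 0.21715622, -0.63858626,  0.22559183]), 'orientation': array([ 1.79902200e+02, -7.97723056e-03, -1.61224000e+02]), 'force': array([ 1.36078062, -0.60248808, -0.10904314]), 'moment': array([-0.0391199 , -0.00808117, -0.00572567]), 'opening': 0.08733273776922801}
{'K': array([[494.83294766,   0.        , 255.30615344],
       [  0.        , 494.83294766, 188.82063623],
       [  0.        ,   0.        ,   1.        ]]), 'xyz': array([1.19336382, 0.21514581, 1.13569726]), 'rotation': array([ 32.73525032,  -0.1707934 , 109.05621623])}
{'K': array([[444.38360815,   0.        , 256.81169914],
       [  0.        , 444.38360815, 193.11293675],
       [  0.        ,   0.        ,   1.        ]]), 'xyz': array([ 0.43996441, -0.00799208,  1.33162116]), 'rotation': array([  5.39757516,  -0.15073495, -91.07740609])}
```

View pics/scene0.png

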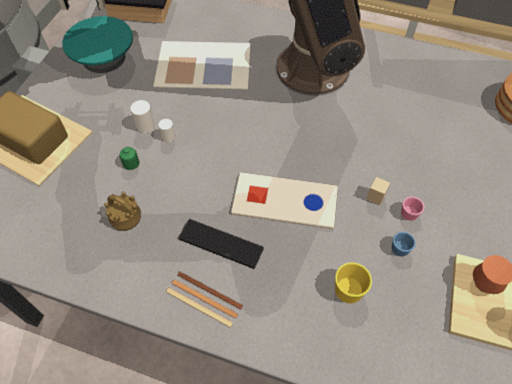

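View pics/top0.png

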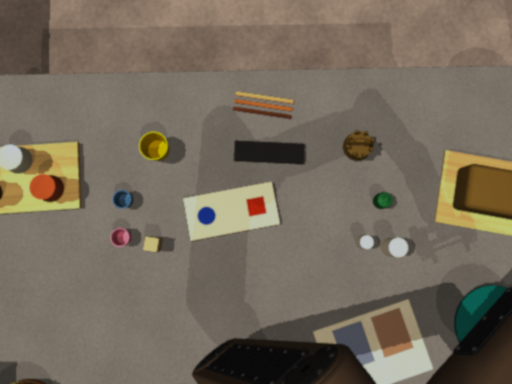

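```bash
cat > h.py <<'E'
from plant import ctrl
import cv2,numpy as np
from scipy.spatial.transform import Rotation as R
def ray(n,px,z):
    c=ctrl.camera_model(n);K=c["K"];r=R.from_euler("xyz",c["rotation"],degrees=True)
    p=np.atleast_2d(np.array(px,float));d=np.c_[(p[:,0]-K[0,2])/K[0,0],-(p[:,1]-K[1,2])/K[1,1],-np.ones(len(p))]
    d=r.apply(d);o=c["xyz"];return (o+d*((z-o[2])/d[:,2])[:,None])[:,:2]
def blobs(im,lo,hi,box=None,amin=40):
    m=cv2.inRange(cv2.cvtColor(im,cv2.COLOR_BGR2HSV),np.array(lo),np.array(hi))
    if box:
        k=np.zeros_like(m);x0,y0,x1,y1=box;k[y0:y1,x0:x1]=255;m&=k
    cs,_=cv2.findContours(m,cv2.RETR_EXTERNAL,cv2.CHAIN_APPROX_NONE)
    return [cv2.convexHull(c) for c in sorted(cs,key=cv2.contourArea,reverse=True) if cv2.contourArea(c)>amin]
def cen(c): m=cv2.moments(c);return m["m10"]/m["m00"],m["m01"]/m["m00"]
def show(name,n,c,z):
    w=ray(n,c[:,0,:],z).astype(np.float32)
    print(name,n,np.round(cen(c),1),"xy",np.round(ray(n,cen(c),z)[0],4),"rect mm/ang",np.round(np.array(cv2.minAreaRect(w*1000)[1])),round(cv2.minAreaRect(w*1000)[2],1))
SPEC={ # name: lo,hi,z, top box, scene box
"red":([0,150,80],[8,255,255],.015,(180,180,285,245),(230,170,345,230)),
"blue":([105,150,60],[130,255,255],.015,(180,180,285,245),(230,170,345,230)),
"shelf":([0,0,150],[179,255,255],.015,(175,175,290,245),(225,170,345,232)),
"slab":([0,0,0],[179,255,45],.012,(225,132,315,172),(170,215,270,270)),
"bowl":([95,80,50],[125,255,255],.021,(105,180,140,215),(385,230,420,260)),
"sqpost":([8,40,110],[30,255,255],.03,(138,230,168,258),(362,172,395,208)),
"rpost":([0,0,140],[179,70,255],.03,(354,230,379,254),(155,115,177,147)),
"jar":([50,80,20],[90,255,255],.027,(365,185,402,215),(115,140,145,172)),
"pail":([20,120,80],[35,255,255],.035,(130,120,180,170),(330,255,380,310)),
}
def meas(names,cams=("top","scene"),boxes=True):
    for n in cams:
        im=ctrl.snapshot(n)
        for k in names:
            lo,hi,z,bt,bs=SPEC[k];b=blobs(im,lo,hi,(bt if n=="top" else bs) if boxes else None)
            for c in b[:1 if boxes else 3]: show(k,n,c,z)
            if not b: print(k,n,"none")
E
python3 -c "
from h import *
meas(SPEC)
im=cv2.imread('pics/top0.png');cv2.imwrite('pics/c1.png',cv2.resize(im[80:270,95:415],None,fx=2.5,fy=2.5,interpolation=cv2.INTER_CUBIC))"
```

```text
red top [255.8 205.9] xy [ 0.5262 -0.01  ] rect mm/ang [49. 49.] 9.3
blue top [206.2 215.3] xy [0.501  0.1371] rect mm/ang [44. 45.] 89.6
shelf top [230.6 210.8] xy [0.5132 0.0648] rect mm/ang [130. 268.] 9.7
slab top [269. 152.] xy [ 0.688  -0.0528] rect mm/ang [207.  59.] 86.3
bowl top [122.1 198.8] xy [0.5542 0.3848] rect mm/ang [51. 53.] 0.4
sqpost top [150.  244.7] xy [0.418  0.2997] rect mm/ang [65. 59.] 85.6
rpost top [366.3 241.9] xy [ 0.4142 -0.3301] rect mm/ang [38. 41.] 87.7
jar top [382.8 200. ] xy [ 0.5359 -0.3847] rect mm/ang [53. 44.] 88.9
pail top [153.3 145.5] xy [0.7095 0.2898] rect mm/ang [86. 87.] 89.0
red scene [257.  194.1] xy [ 0.5258 -0.0073] rect mm/ang [47. 48.] 9.9
blue scene [312.8 202. ] xy [0.5006 0.1404] rect mm/ang [43. 46.] 19.2
shelf scene [284.5 200.5] xy [0.5207 0.0683] rect mm/ang [190. 329.] 19.2
slab scene [221.  243.3] xy [ 0.6923 -0.0458] rect mm/ang [208.  62.] 86.5
bowl scene [402.4 243.6] xy [0.5482 0.3854] rect mm/ang [50. 68.] 62.8
sqpost scene [377.6 190.5] xy [0.4189 0.2945] rect mm/ang [43. 82.] 82.3
rpost scene [165.5 130.5] xy [ 0.4169 -0.3225] rect mm/ang [120.  61.] 24.0
jar scene [128.9 158. ] xy [ 0.5377 -0.3787] rect mm/ang [77. 43.] 43.4
pail scene [351.8 282.1] xy [0.6961 0.2878] rect mm/ang [100.  85.] 14.1
```

View pics/c1.png

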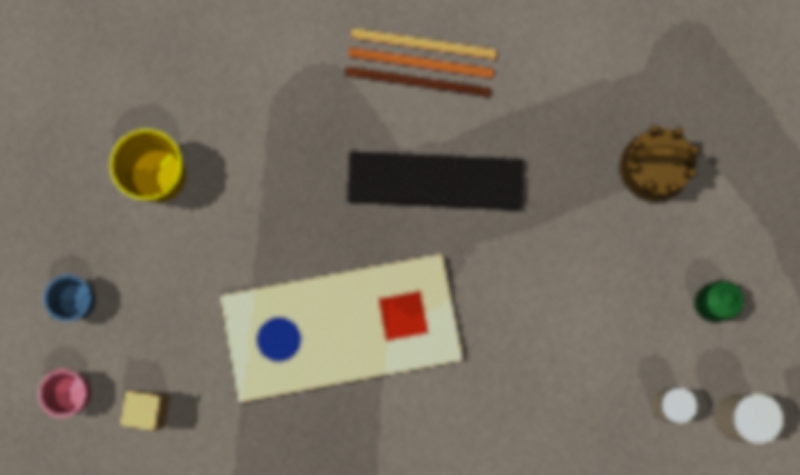

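Request:
{"op": "arm_command", "data": {
  "targets": [
    [[0,0,1.412,19.9,31.6,-2,1],[0,0,1.412,19.9,31.6,-2,1],[0,0,1.412,19.9,31.6,-2,1],[0,0,1.412,19.9,31.6,-2,1],[0,0,1.412,19.9,31.6,-2,1],[0,0,1.412,19.9,31.6,-2,1],[0,0,1.412,19.9,31.6,-2,1],[0,0,1.412,19.9,31.6,-2,1]]
  ]
}}

```text
clock: 0.87
tool_pos: [0.3953, -0.3555, 0.2087]
orientation: [-180.0, 0.0, -103.6]
force: [1.4, -0.2, 0.2]
opening: 0.0877
```

Request:
{"op": "arm_command", "data": {
  "targets": [
    [[0,0,0.407,2.1,3.3,-2,1],[0,0,0.407,2.1,3.3,-4,1],[0,0,0.407,2.1,3.3,-7,1],[0,0,0.407,2.1,3.3,-10,1],[0,0,0.407,2.1,3.3,-11,1],[0,0,0.407,2.1,3.3,-11,1]]
  ]
}}

```text
clock: 1.37
tool_pos: [0.4139, -0.3236, 0.0963]
orientation: [179.7, 0.2, -80.7]
force: [-0.6, -0.2, 0.7]
opening: 0.0877
```

```bash
python3 -c "
from h import *
for n in('top','scene'):
    im=ctrl.snapshot(n);x0,y0=(290,170) if n=='top' else (60,50)
    cv2.imwrite('pics/g_%s.png'%n,cv2.resize(im[y0:y0+150,x0:x0+180],None,fx=3,fy=3,interpolation=cv2.INTER_CUBIC))
a=cv2.imread('pics/g_top.png');b=cv2.imread('pics/g_scene.png');cv2.imwrite('pics/g.png',cv2.resize(np.hstack([a,b]),(800,333)))"
```

```text
(no output)
```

View pics/g.png

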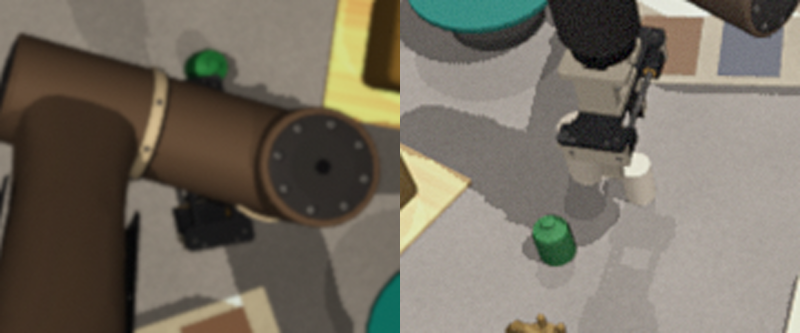

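Request:
{"op": "arm_command", "data": {
  "targets": [
    [[0,0,0,0.1,0,-3,1],[0,0,0,0.1,0,-6,1],[0,0,0,0.1,0,-7.5,1],[0,0,0,0.1,0,-7.5,1],[0,0,0,0.1,0,-7.5,0.3],[0,0,0,0.1,0,-7.5,0.3],[0,0,0,0.1,0,-7.5,0.3],[0,0,0,0.1,0,-7.5,0.3]]
  ]
}}

```text
clock: 2.13
tool_pos: [0.4178, -0.3248, 0.0254]
orientation: [-179.9, -0.1, -80.6]
force: [-0.3, -0.1, 0.2]
opening: 0.0665
```

Request:
{"op": "arm_command", "data": {
  "targets": [
    [[0,0,0,0,0,0,0.3],[0,0,0,0,0,0,0.3],[0,0,0,0,0,0,0.3],[0,0,0,0,0,0,0.3]]
  ]
}}

```text
clock: 2.47
tool_pos: [0.4164, -0.3243, 0.0239]
orientation: [180.0, 0.0, -80.6]
force: [-2.3, -0.2, 2.1]
opening: 0.0403
```

Request:
{"op": "arm_command", "data": {
  "targets": [
    [[0,0,0,0,0,4,0.3],[0,0,0,0.4,2,8,0.3],[0,0,0,8.5,46,8,0.3],[0,0,0,8.5,46,8,0.3],[0,0,0,8.5,46,8,0.3],[0,0,0,8.5,46,8,0.3],[0,0,0,8.5,46,8,0.3],[0,0,0,8.5,46,8,0.3]]
  ]
}}

```text
clock: 3.13
tool_pos: [0.4653, -0.058, 0.1025]
orientation: [-180.0, 0.0, -80.6]
force: [2.0, -0.0, -1.7]
opening: 0.0392
```

Request:
{"op": "arm_command", "data": {
  "targets": [
    [[0,0,0,3.6,19.4,0,0.3],[0,0,0,3.6,19.4,0,0.3],[0,0,0,3.6,19.4,0,0.3],[0,0,0,3.6,19.4,0,0.3],[0,0,0,3.6,19.4,0,0.3],[0,0,0,3.6,19.4,-3,0.3],[0,0,0,3.6,19.4,-5,0.3],[0,0,0,3.6,19.4,-6,0.3]]
  ]
}}

```text
clock: 3.8
tool_pos: [0.4998, 0.1339, 0.0398]
orientation: [179.8, -0.1, -80.6]
force: [-1.4, -0.8, -2.0]
opening: 0.0397
```

Request:
{"op": "arm_command", "data": {
  "targets": [
    [[0,0,0,0,0,0,0.3],[0,0,0,0,0,0,0.3]]
  ]
}}

```text
clock: 3.97
tool_pos: [0.5016, 0.1336, 0.0424]
orientation: [179.9, -0.0, -80.6]
force: [0.6, -0.6, -1.1]
opening: 0.0396
```

Request:
{"op": "arm_command", "data": {
  "targets": [
    [[0,0,0,0,0.2,-0.2,0.3],[0,0,0,0,0.2,-0.4,0.3],[0,0,0,0,0.2,-0.4,0.3],[0,0,0,0,0.2,-0.4,0.3]]
  ]
}}

```text
clock: 4.3
tool_pos: [0.5019, 0.136, 0.039]
orientation: [-180.0, 0.0, -80.6]
force: [-0.1, 1.0, -1.3]
opening: 0.0396
```

Request:
{"op": "arm_command", "data": {
  "targets": [
    [[0,0,0,0,0,-0.1,0.3],[0,0,0,0,0,-0.2,0.3],[0,0,0,0,0,-0.2,0.3]]
  ]
}}

```text
clock: 4.55
tool_pos: [0.5021, 0.1361, 0.0385]
orientation: [-179.9, -0.0, -80.6]
force: [-7.1, -1.3, 19.5]
opening: 0.039
```

Request:
{"op": "arm_command", "data": {
  "targets": [
    [[0,0,0,0,0,0.1,0.3],[0,0,0,0,0,0.1,1],[0,0,0,0,0,0.1,1],[0,0,0,0,0,0.1,1],[0,0,0,0,0,0.1,1],[0,0,0,0,0,0.1,1]]
  ]
}}

```text
clock: 5.05
tool_pos: [0.5017, 0.136, 0.0373]
orientation: [180.0, -0.0, -80.6]
force: [-0.0, -0.7, -0.3]
opening: 0.0673
```

Request:
{"op": "arm_command", "data": {
  "targets": [
    [[0,0,0,0,0,3,1],[0,0,0,0,0,7,1],[0,0,0,-2,4,9,1],[0,0,0,-8.4,15.9,9,1],[0,0,0,-8.4,15.9,9,1],[0,0,0,-8.4,15.9,9,1],[0,0,0,-8.4,15.9,9,1],[0,0,0,-8.4,15.9,9,1]]
  ]
}}

```text
clock: 5.72
tool_pos: [0.4165, 0.2983, 0.1277]
orientation: [-179.9, 0.1, -80.4]
force: [0.2, -0.1, 0.6]
opening: 0.088
```

```bash
python3 -c "
from h import *
SPEC['rp2']=([0,0,175],[179,40,255],.075,(175,175,290,245),(265,150,345,215))
meas(['rp2','sqpost'])
for n in('top','scene'):
    im=ctrl.snapshot(n);x0,y0=(90,160) if n=='top' else (240,120)
    cv2.imwrite('pics/g_%s.png'%n,cv2.resize(im[y0:y0+120,x0:x0+190],None,fx=3,fy=3,interpolation=cv2.INTER_CUBIC))
a=cv2.imread('pics/g_top.png');b=cv2.imread('pics/g_scene.png');cv2.imwrite('pics/g2.png',cv2.resize(np.vstack([a,b]),(475,600)))
print(ctrl.get_obs()['tool_pos'])"
```

```text
rp2 top [240.6 207.9] xy [0.5175 0.033 ] rect mm/ang [120. 211.] 9.3
sqpost top [153.6 243.4] xy [0.4216 0.2891] rect mm/ang [59. 39.] 6.8
rp2 scene [290.5 196. ] xy [0.5391 0.0865] rect mm/ang [114. 148.] 18.4
sqpost scene [379.8 189. ] xy [0.4124 0.2989] rect mm/ang [52. 98.] 80.5
[0.41769817 0.29439837 0.12721499]
```

View pics/g2.png

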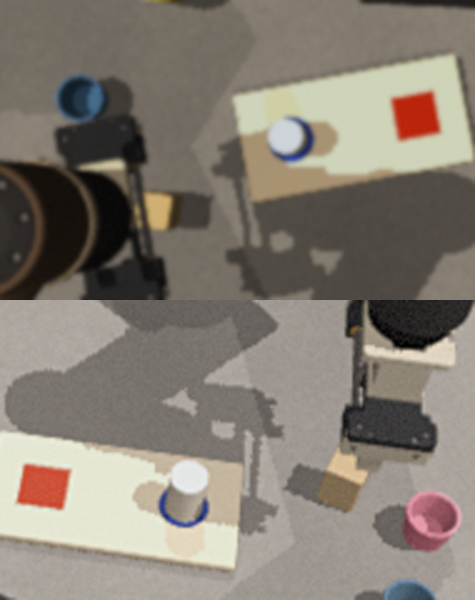

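Request:
{"op": "arm_command", "data": {
  "targets": [
    [[0,0,0,0,-0.1,-3,1],[0,0,0,0,-0.1,-6,1],[0,0,0,0,-0.1,-8.5,1],[0,0,0,0,-0.1,-10,1],[0,0,0,0,-0.1,-10.4,1],[0,0,0,0,-0.1,-10.4,1],[0,0,0,0,-0.1,-10.4,0.3],[0,0,0,0,-0.1,-10.4,0.3]]
  ]
}}

```text
clock: 6.58
tool_pos: [0.4185, 0.2944, 0.0246]
orientation: [-179.9, 0.1, -80.6]
force: [-0.0, 0.8, 0.1]
opening: 0.0795
```

Request:
{"op": "arm_command", "data": {
  "targets": [
    [[0,0,0,0,0,0,0.3],[0,0,0,0,0,0,0.3],[0,0,0,0,0,0,0.3],[0,0,0,0,0,0,0.3],[0,0,0,0,0,0,0.3],[0,0,0,0,0,0,0.3],[0,0,0,0,0,0,0.3]]
  ]
}}

```text
clock: 7.17
tool_pos: [0.418, 0.2946, 0.0239]
orientation: [-179.9, 0.0, -80.6]
force: [-0.7, 0.5, 4.3]
opening: 0.0467
```

Request:
{"op": "arm_command", "data": {
  "targets": [
    [[0,0,0,0,0,0,0.3],[0,0,0,0,0,0,0.3],[0,0,0,0,0,0,0.3],[0,0,0,0,0,0,0.3],[0,0,0,0,0,0,0.3],[0,0,0,0,0,0,0.3]]
  ]
}}

```text
clock: 7.67
tool_pos: [0.418, 0.2946, 0.0239]
orientation: [-180.0, 0.0, -80.6]
force: [-0.1, 1.5, 5.7]
opening: 0.0466
```

Request:
{"op": "arm_command", "data": {
  "targets": [
    [[0,0,0,0,0,0,1],[0,0,0,0,0,0,1],[0,0,0,0,0,0,1],[0,0,-0.1,0,0,0,1],[0,0,-0.2,0,0,0,1],[0,0,-0.28,0,0,0,1],[0,0,-0.28,0,0,0,1],[0,0,-0.28,0,0,0,0.3]]
  ]
}}

```text
clock: 8.33
tool_pos: [0.4175, 0.2938, 0.0232]
orientation: [180.0, -0.0, -96.5]
force: [0.8, 0.1, 0.6]
opening: 0.0843
```

Request:
{"op": "arm_command", "data": {
  "targets": [
    [[0,0,0,0,0,0,0.3],[0,0,0,0,0,0,0.3],[0,0,0,0,0,0,0.3],[0,0,0,0,0,0,0.3],[0,0,0,0,0,0,0.3],[0,0,0,0,0,0,0.3],[0,0,0,0,0,0,0.3]]
  ]
}}

```text
clock: 8.92
tool_pos: [0.4177, 0.294, 0.0235]
orientation: [-180.0, 0.0, -96.6]
force: [-1.5, -0.6, -0.3]
opening: 0.0401
```

Request:
{"op": "arm_command", "data": {
  "targets": [
    [[0,0,0,0,0,4,0.3],[0,0,0,0,0,8,0.3],[0,0,0,0,0,12,0.3],[0,0,0.28,10.8,-30.4,12,0.3],[0,0,0.28,10.8,-30.4,12,0.3],[0,0,0.28,10.8,-30.4,12,0.3],[0,0,0.28,10.8,-30.4,12,0.3],[0,0,0.28,10.8,-30.4,12,0.3]]
  ]
}}

```text
clock: 9.58
tool_pos: [0.4851, 0.1025, 0.1436]
orientation: [-180.0, 0.0, -80.5]
force: [0.4, 0.0, -1.8]
opening: 0.0398
```

Request:
{"op": "arm_command", "data": {
  "targets": [
    [[0,0,0,4.1,-11.2,0,0.3],[0,0,0,4.1,-11.2,0,0.3],[0,0,0,4.1,-11.2,0,0.3],[0,0,0,4.1,-11.2,-3,0.3],[0,0,0,4.1,-11.2,-7,0.3],[0,0,0,4.1,-11.2,-9.5,0.3],[0,0,0,4.1,-11.2,-10.1,0.3],[0,0,0,4.1,-11.2,-10.1,0.3]]
  ]
}}

```text
clock: 10.25
tool_pos: [0.5245, -0.0086, 0.0409]
orientation: [179.7, -0.1, -80.6]
force: [0.1, 0.3, -1.5]
opening: 0.0398
```

Request:
{"op": "arm_command", "data": {
  "targets": [
    [[0,0,0,0,0,-0.1,0.3],[0,0,0,0,0,-0.3,0.3],[0,0,0,0,0,-0.3,0.3]]
  ]
}}

```text
clock: 10.5
tool_pos: [0.527, -0.0073, 0.0403]
orientation: [-179.9, 0.0, -80.6]
force: [0.3, -0.4, -2.4]
opening: 0.0402
```

Request:
{"op": "arm_command", "data": {
  "targets": [
    [[0,0,0,0,-0.25,-0.1,0.3],[0,0,0,0,-0.25,-0.2,0.3],[0,0,0,0,-0.25,-0.2,0.3]]
  ]
}}

```text
clock: 10.75
tool_pos: [0.5268, -0.0102, 0.0384]
orientation: [-179.9, 0.0, -80.6]
force: [-1.1, 0.1, 4.6]
opening: 0.0397
```

Request:
{"op": "arm_command", "data": {
  "targets": [
    [[0,0,0,0,0,0,0.3],[0,0,0,0,0,0,1],[0,0,0,0,0,0,1],[0,0,0,0,0,0,1],[0,0,0,0,0,0,1],[0,0,0,0,0,0,1]]
  ]
}}

```text
clock: 11.25
tool_pos: [0.5262, -0.0103, 0.0374]
orientation: [180.0, -0.0, -80.6]
force: [-0.3, 0.3, -0.8]
opening: 0.0676
```

Request:
{"op": "arm_command", "data": {
  "targets": [
    [[0,0,0,0,0,3,1],[0,0,0,0,0,7,1],[0,0,0,0,0,11,1],[0,0,0,2.8,39.1,11,1],[0,0,0,2.8,39.1,11,1],[0,0,0,2.8,39.1,11,1],[0,0,0,2.8,39.1,11,1],[0,0,0,2.8,39.1,11,1]]
  ]
}}

```text
clock: 11.92
tool_pos: [0.5409, 0.1994, 0.1478]
orientation: [-180.0, 0.0, -80.6]
force: [1.2, 0.3, 0.2]
opening: 0.0882
```

Request:
{"op": "arm_command", "data": {
  "targets": [
    [[0,0,0,1.4,18.3,0,1],[0,0,0,1.4,18.3,0,1],[0,0,0,1.4,18.3,0,1],[0,0,0,1.4,18.3,0,1],[0,0,0,1.4,18.3,0,1],[0,0,0,1.4,18.3,0,1]]
  ]
}}

```text
clock: 12.42
tool_pos: [0.5549, 0.3846, 0.1463]
orientation: [180.0, -0.0, -80.4]
force: [0.3, -0.6, 0.8]
opening: 0.0877
```

```bash
python3 -c "
from h import *
for n in('top','scene'):
    im=ctrl.snapshot(n);x0,y0=(90,150) if n=='top' else (240,140)
    cv2.imwrite('pics/g_%s.png'%n,cv2.resize(im[y0:y0+130,x0:x0+200],None,fx=3,fy=3,interpolation=cv2.INTER_CUBIC))
a=cv2.imread('pics/g_top.png');b=cv2.imread('pics/g_scene.png');cv2.imwrite('pics/g3.png',cv2.resize(np.vstack([a,b]),(460,598)))
print(ctrl.get_obs()['tool_pos'])"
```

```text
[0.55457441 0.38098733 0.14647808]
```

View pics/g3.png

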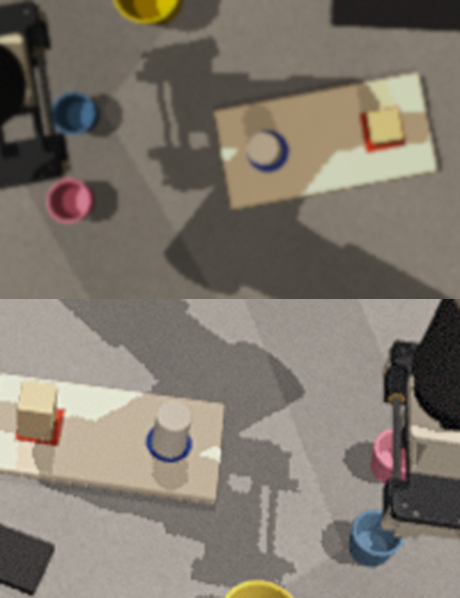

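```bash
python3 -c "
from h import *
im=ctrl.snapshot('top');print(cv2.cvtColor(im,cv2.COLOR_BGR2HSV)[[205,214,200,214],[257,205,275,190]])
o=im[185:235,185:285];cv2.imwrite('pics/z.png',cv2.resize(o,None,fx=8,fy=8,interpolation=cv2.INTER_NEAREST))
"
```

```text
[[ 24 101 205]
 [ 18  57 176]
 [ 18  78 121]
 [ 24  49 184]]
```

View pics/z.png

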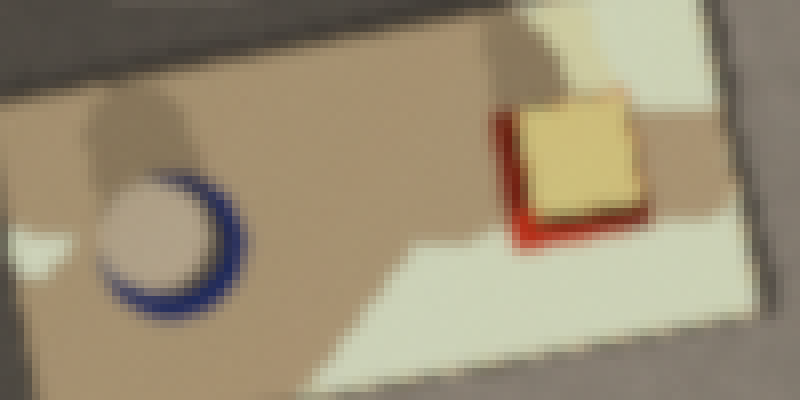

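```bash
python3 -c "
from h import *
print(ray('top',[[257.1,204.2],[203.9,213.9]],.075),ray('top',[[255.8,205.9],[206.2,215.3]],.015))"
```

```text
[[ 0.52704661 -0.01375344]
 [ 0.5023727   0.13713629]] [[ 0.52622125 -0.0100755 ]
 [ 0.50107946  0.13728994]]
```

Request:
{"op": "arm_command", "data": {
  "targets": [
    [[0,0,0,0,-0.2,-4,1],[0,0,0,0,-0.2,-8,1],[0,0,0,0,-0.2,-11,1],[0,0,0,0,-0.2,-13,1],[0,0,0,0,-0.2,-13.7,1],[0,0,0,0,-0.2,-13.7,1],[0,0,0,0,-0.2,-13.7,0.4],[0,0,0,0,-0.2,-13.7,0.4]]
  ]
}}

```text
clock: 13.23
tool_pos: [0.5562, 0.3791, 0.0126]
orientation: [-179.9, 0.1, -80.6]
force: [0.2, -0.2, 0.4]
opening: 0.079
```

Request:
{"op": "arm_command", "data": {
  "targets": [
    [[0,0,0,0,0,0,0.4],[0,0,0,0,0,0,0.4],[0,0,0,0,0,0,0.4],[0,0,0,0,0,0,0.4],[0,0,0,0,0,0,0.4],[0,0,0,0,0,0,0.4]]
  ]
}}

```text
clock: 13.73
tool_pos: [0.5551, 0.3787, 0.0114]
orientation: [-180.0, 0.0, -80.6]
force: [-2.5, -1.3, 5.6]
opening: 0.0539
```

Request:
{"op": "arm_command", "data": {
  "targets": [
    [[0,0,0,0,0,4,0.4],[0,0,0,0,0,8,0.4],[0,0,0,0,0,12,0.4],[0,0,0,-4.1,-31.5,12,0.4],[0,0,0,-4.1,-31.5,12,0.4],[0,0,0,-4.1,-31.5,12,0.4],[0,0,0,-4.1,-31.5,12,0.4],[0,0,0,-4.1,-31.5,12,0.4]]
  ]
}}

```text
clock: 14.4
tool_pos: [0.5274, 0.1702, 0.1306]
orientation: [-180.0, 0.0, -80.6]
force: [0.5, -0.0, -0.8]
opening: 0.0543
```

Request:
{"op": "arm_command", "data": {
  "targets": [
    [[0,0,0,-1.4,-10.8,0,0.4],[0,0,0,-1.4,-10.8,0,0.4],[0,0,0,-1.4,-10.8,0,0.4],[0,0,0,-1.4,-10.8,0,0.4],[0,0,0,-1.4,-10.8,-4,0.4],[0,0,0,-1.4,-10.8,-8,0.4],[0,0,0,-1.4,-10.8,-10.1,0.4],[0,0,0,-1.4,-10.8,-10.1,0.4]]
  ]
}}

```text
clock: 15.07
tool_pos: [0.5124, 0.0631, 0.0261]
orientation: [179.7, -0.1, -80.6]
force: [0.5, -0.8, -1.0]
opening: 0.0542
```

Request:
{"op": "arm_command", "data": {
  "targets": [
    [[0,0,0,0,0,-0.1,0.4],[0,0,0,0,0,-0.2,0.4],[0,0,0,0,0,-0.2,0.4],[0,0,0,0,0,-0.2,0.4]]
  ]
}}

```text
clock: 15.4
tool_pos: [0.5149, 0.0644, 0.0288]
orientation: [-179.9, 0.0, -80.6]
force: [-0.6, -0.3, -0.8]
opening: 0.0543
```

Request:
{"op": "arm_command", "data": {
  "targets": [
    [[0,0,0,0,0,-0.1,0.4],[0,0,0,0,0,-0.2,0.4],[0,0,0,0,0,-0.2,0.4]]
  ]
}}

```text
clock: 15.65
tool_pos: [0.5143, 0.064, 0.0258]
orientation: [-180.0, 0.0, -80.6]
force: [0.1, 0.0, -1.0]
opening: 0.0546
```

Request:
{"op": "arm_command", "data": {
  "targets": [
    [[0,0,0,0,0,-0.1,0.4],[0,0,0,0,0,-0.1,0.4]]
  ]
}}

```text
clock: 15.82
tool_pos: [0.5141, 0.0639, 0.0244]
orientation: [180.0, -0.0, -80.6]
force: [-0.4, -0.4, -1.1]
opening: 0.0538
```

Request:
{"op": "arm_command", "data": {
  "targets": [
    [[0,0,0,0,0,-0.1,0.4],[0,0,0,0,0,-0.1,0.4]]
  ]
}}

```text
clock: 15.98
tool_pos: [0.5143, 0.064, 0.0236]
orientation: [-180.0, -0.0, -80.6]
force: [-1.3, 0.7, 3.5]
opening: 0.0544
```

Request:
{"op": "arm_command", "data": {
  "targets": [
    [[0,0,0,0,0,0,1],[0,0,0,0,0,0,1],[0,0,0,0,0,0,1],[0,0,0,0,0,0,1],[0,0,0,0,0,0,1]]
  ]
}}

```text
clock: 16.4
tool_pos: [0.5142, 0.0639, 0.0234]
orientation: [180.0, -0.0, -80.6]
force: [0.3, -0.2, -1.0]
opening: 0.082
```

Request:
{"op": "arm_command", "data": {
  "targets": [
    [[0,0,0,0,0,2,1],[0,0,0,0,0,5,1],[0,0,0,0,0,9,1],[0,0,0,0,0,12,1],[0,0,-0.227,17.4,-11.6,12,1],[0,0,-0.227,17.4,-11.6,12,1],[0,0,-0.227,17.4,-11.6,12,1],[0,0,-0.227,17.4,-11.6,12,1]]
  ]
}}

```text
clock: 17.07
tool_pos: [0.6544, -0.0295, 0.144]
orientation: [-179.9, 0.0, -93.6]
force: [0.2, 1.5, -0.0]
opening: 0.0875
```

Request:
{"op": "arm_command", "data": {
  "targets": [
    [[0,0,0,3.5,-2.3,0,1],[0,0,0,3.5,-2.3,-3,1],[0,0,0,3.5,-2.3,-6,1],[0,0,0,3.5,-2.3,-6,1],[0,0,0,3.5,-2.3,-6,1]]
  ]
}}

```text
clock: 17.48
tool_pos: [0.6864, -0.052, 0.0817]
orientation: [179.7, -0.1, -93.6]
force: [0.6, -0.7, 0.9]
opening: 0.0877
```

```bash
python3 -c "
from h import *
for n in('top','scene'):
    im=ctrl.snapshot(n);x0,y0=(170,100) if n=='top' else (150,120)
    cv2.imwrite('pics/g_%s.png'%n,cv2.resize(im[y0:y0+160,x0:x0+200],None,fx=2,fy=2,interpolation=cv2.INTER_CUBIC))
a=cv2.imread('pics/g_top.png');b=cv2.imread('pics/g_scene.png');cv2.imwrite('pics/g4.png',np.hstack([a,b]))
o=ctrl.get_obs();print(o['tool_pos'],o['orientation'])"
```

```text
[ 0.68874855 -0.05130418  0.08525867] [-1.79896013e+02 -1.72947601e-02 -9.35524282e+01]
```

View pics/g4.png

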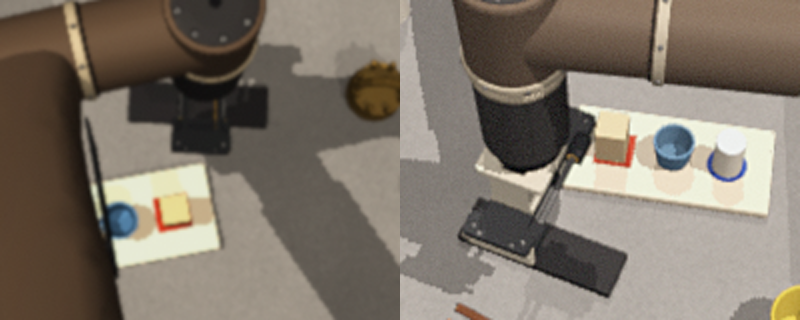

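Request:
{"op": "arm_command", "data": {
  "targets": [
    [[0,0,0,0,-0.1,-3,1],[0,0,0,0,-0.1,-6,1],[0,0,0,0,-0.1,-7.6,1],[0,0,0,0,-0.1,-7.9,1],[0,0,0,0,-0.1,-7.9,1],[0,0,0,0,-0.1,-7.9,1]]
  ]
}}

```text
clock: 18.08
tool_pos: [0.6895, -0.0521, 0.007]
orientation: [-179.8, 0.0, -93.5]
force: [0.1, 0.3, 0.5]
opening: 0.0874
```

Request:
{"op": "arm_command", "data": {
  "targets": [
    [[0,0,0,0,0,-0.2,1],[0,0,0,0,0,-0.3,1],[0,0,0,0,0,-0.3,0.5],[0,0,0,0,0,-0.3,0.5],[0,0,0,0,0,-0.3,0.5],[0,0,0,0,0,-0.3,0.5],[0,0,0,0,0,-0.3,0.5],[0,0,0,0,0,-0.3,0.5]]
  ]
}}

```text
clock: 18.75
tool_pos: [0.6881, -0.0526, 0.0016]
orientation: [-180.0, -0.0, -93.6]
force: [-0.4, 0.4, 0.9]
opening: 0.0615
```

Request:
{"op": "arm_command", "data": {
  "targets": [
    [[0,0,0,0,0,0,0.5],[0,0,0,0,0,0,0.5],[0,0,0,0,0,0,0.5]]
  ]
}}

```text
clock: 19.0
tool_pos: [0.6881, -0.0525, 0.0016]
orientation: [-180.0, 0.0, -93.6]
force: [0.3, -0.3, 1.4]
opening: 0.0616
```

Request:
{"op": "arm_command", "data": {
  "targets": [
    [[0,0,0,0,0,2,0.5],[0,0,0,0,0,5,0.5],[0,0,0,0,0,8,0.5],[0,0,0,0,0,11,0.5],[0,0,0,0,0,13,0.5],[0,0,0,0,0,13,0.5]]
  ]
}}

```text
clock: 19.5
tool_pos: [0.69, -0.0524, 0.1362]
orientation: [-179.6, 0.0, -93.6]
force: [0.9, 0.3, -3.0]
opening: 0.0616
```

Request:
{"op": "arm_command", "data": {
  "targets": [
    [[0,0,0.09,-3.5,2.3,0,0.5],[0,0,0.18,-7,4.6,0,0.5],[0,0,0.232,-10.5,7,0,0.5],[0,0,0.232,-14,9.3,0,0.5],[0,0,0.232,-17.4,11.6,0,0.5],[0,0,0.232,-17.4,11.6,0,0.5],[0,0,0.232,-17.4,11.6,0,0.5],[0,0,0.232,-17.4,11.6,0,0.5]]
  ]
}}

```text
clock: 20.17
tool_pos: [0.5133, 0.0637, 0.1308]
orientation: [179.9, -0.0, -80.3]
force: [0.6, 0.8, -3.9]
opening: 0.0617
```

```bash
python3 -c "
from h import *
im=ctrl.snapshot('scene');cv2.imwrite('pics/g5.png',cv2.resize(im[100:250,200:360],None,fx=3.5,fy=3.5,interpolation=cv2.INTER_CUBIC))
o=ctrl.get_obs();print(o['tool_pos'],o['orientation'],o['force'],o['moment'])"
```

```text
[0.51385537 0.06338817 0.13078524] [ 1.79950465e+02 -1.02283432e-02 -8.03073195e+01] [-0.17915722 -0.40449404 -3.77808289] [-0.0145201   0.07006233  0.04615367]
```

View pics/g5.png

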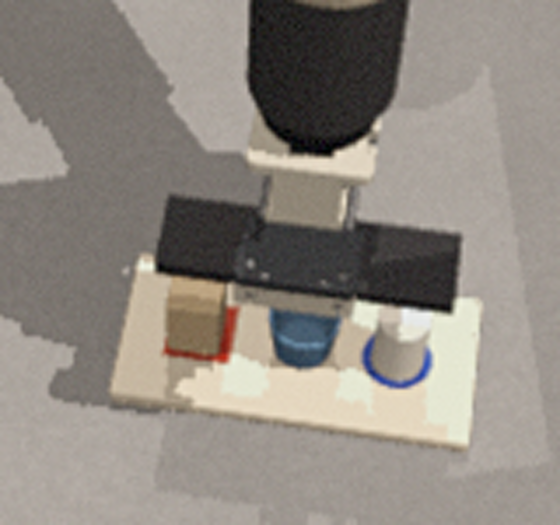

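Request:
{"op": "arm_command", "data": {
  "targets": [
    [[0,0,0,0,0,-2,0.5],[0,0,0,0,0,-4,0.5],[0,0,0,0,0,-4.8,0.5],[0,0,0,0,0,-4.9,0.5],[0,0,0,0,0,-4.9,0.5],[0,0,0,0,0,-4.9,0.5]]
  ]
}}

```text
clock: 20.72
tool_pos: [0.5147, 0.0633, 0.0829]
orientation: [-180.0, -0.0, -80.3]
force: [0.9, -0.2, -5.0]
opening: 0.0617
```

Request:
{"op": "arm_command", "data": {
  "targets": [
    [[0,0,0,0,0,-0.1,0.5],[0,0,0,0,0,-0.2,0.5],[0,0,0,0,0,-0.2,0.5]]
  ]
}}

```text
clock: 20.97
tool_pos: [0.5142, 0.0636, 0.0809]
orientation: [-179.9, 0.0, -80.3]
force: [0.3, -0.3, -4.5]
opening: 0.0618
```

Request:
{"op": "arm_command", "data": {
  "targets": [
    [[0,0,0,0,0,-0.1,0.5],[0,0,0,0,0,-0.2,0.5],[0,0,0,0,0,-0.2,0.5]]
  ]
}}

```text
clock: 21.22
tool_pos: [0.5138, 0.0635, 0.0784]
orientation: [180.0, 0.0, -80.3]
force: [0.1, -1.3, -4.9]
opening: 0.0615
```

Request:
{"op": "arm_command", "data": {
  "targets": [
    [[0,0,0,0,0,-0.1,0.5],[0,0,0,0,0,-0.1,0.5],[0,0,0,0,0,-0.1,0.5]]
  ]
}}

```text
clock: 21.47
tool_pos: [0.5138, 0.0635, 0.0774]
orientation: [180.0, -0.0, -80.3]
force: [-0.6, -0.4, -4.0]
opening: 0.0617
```

Request:
{"op": "arm_command", "data": {
  "targets": [
    [[0,0,0,0,0,-0.1,0.5],[0,0,0,0,0,-0.1,0.5],[0,0,0,0,0,-0.1,0.5]]
  ]
}}

```text
clock: 21.72
tool_pos: [0.5141, 0.0635, 0.0766]
orientation: [-180.0, 0.0, -80.3]
force: [-0.4, 0.6, -3.1]
opening: 0.0618
```

Request:
{"op": "arm_command", "data": {
  "targets": [
    [[0,0,0,0,0,-0.05,0.5],[0,0,0,0,0,-0.1,0.5],[0,0,0,0,0,-0.1,0.5]]
  ]
}}

```text
clock: 21.97
tool_pos: [0.5141, 0.0635, 0.0765]
orientation: [-180.0, -0.0, -80.3]
force: [-5.2, 0.2, 7.9]
opening: 0.0619
```

Request:
{"op": "arm_command", "data": {
  "targets": [
    [[0,0,0,0,0,0,1],[0,0,0,0,0,0,1],[0,0,0,0,0,0,1],[0,0,0,0,0,0,1],[0,0,0,0,0,0,1],[0,0,0,0,0,2,1],[0,0,0,0,0,5,1],[0,0,0,0,0,8,1]]
  ]
}}

```text
clock: 22.63
tool_pos: [0.5132, 0.0631, 0.1556]
orientation: [179.9, -0.1, -80.3]
force: [0.7, 0.5, -0.0]
opening: 0.0874
```

Request:
{"op": "arm_command", "data": {
  "targets": [
    [[0,0,0,2.3,-44.5,0,1],[0,0,0,2.3,-44.5,0,1],[0,0,0,2.3,-44.5,0,1],[0,0,0,2.3,-44.5,0,1],[0,0,0,2.3,-44.5,0,1],[0,0,0,2.3,-44.5,0,1],[0,0,0,2.3,-44.5,0,1],[0,0,0,2.3,-44.5,0,1]]
  ]
}}

```text
clock: 23.3
tool_pos: [0.5309, -0.2715, 0.1555]
orientation: [-180.0, -0.0, -80.3]
force: [0.4, 0.1, -0.3]
opening: 0.0875
```

```bash
python3 -c "
from h import *
SPEC['slab2']=([0,0,0],[179,255,45],.089,(170,165,290,245),(215,140,350,235))
meas(['slab2'])
a,b=ctrl.snapshot('top')[130:280,160:420],ctrl.snapshot('scene')[110:260,90:350]
cv2.imwrite('pics/g6.png',cv2.resize(np.vstack([a,b]),None,fx=2,fy=2,interpolation=cv2.INTER_CUBIC))
print(ray('top',[[382.8,200],[382.8,200]],.036),ctrl.get_obs()['tool_pos'])"
```

```text
slab2 top [230.4 209. ] xy [0.5139 0.0614] rect mm/ang [ 53. 206.] 9.3
slab2 scene [292.  194.1] xy [0.5409 0.0901] rect mm/ang [ 16. 201.] 13.0
[[ 0.53521411 -0.3819574 ]
 [ 0.53521411 -0.3819574 ]] [ 0.53046983 -0.27082656  0.15473331]
```

View pics/g6.png

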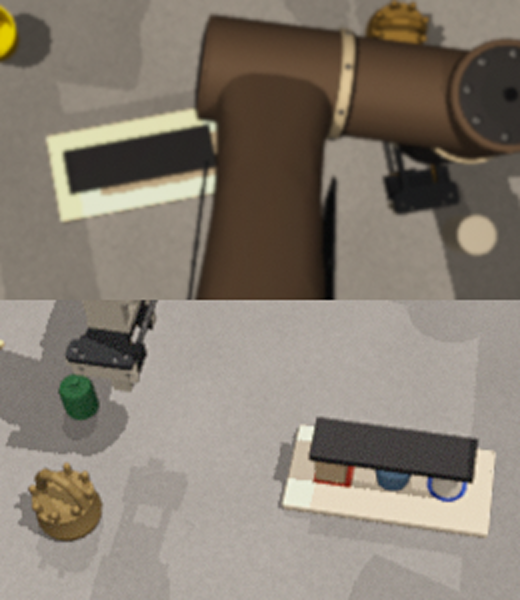

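Request:
{"op": "arm_command", "data": {
  "targets": [
    [[0,0,0,0.5,-11,0,1],[0,0,0,0.5,-11,0,1],[0,0,0,0.5,-11,-2,1],[0,0,0,0.5,-11,-5,1],[0,0,0,0.5,-11,-8,1],[0,0,0,0.5,-11,-8,1],[0,0,0,0.5,-11,-8,1]]
  ]
}}

```text
clock: 24.08
tool_pos: [0.5354, -0.3781, 0.0744]
orientation: [179.8, 0.1, -80.2]
force: [-0.2, -0.3, 1.6]
opening: 0.0873
```

Request:
{"op": "arm_command", "data": {
  "targets": [
    [[0,0,0,0,0,-3,1],[0,0,0,0,0,-5.5,1],[0,0,0,0,0,-6.4,1],[0,0,0,0,0,-6.4,1],[0,0,0,0,0,-6.4,0.35],[0,0,0,0,0,-6.4,0.35],[0,0,0,0,0,-6.4,0.35],[0,0,0,0,0,-6.4,0.35]]
  ]
}}

```text
clock: 24.75
tool_pos: [0.537, -0.3797, 0.0132]
orientation: [-179.9, -0.1, -80.3]
force: [0.3, -0.6, 0.7]
opening: 0.0666
```

Request:
{"op": "arm_command", "data": {
  "targets": [
    [[0,0,0,0,0,0,0.35],[0,0,0,0,0,0,0.35],[0,0,0,0,0,0,0.35],[0,0,0,0,0,0,0.35],[0,0,0,0,0,0,0.35]]
  ]
}}

```text
clock: 25.17
tool_pos: [0.536, -0.3795, 0.0119]
orientation: [180.0, -0.0, -80.3]
force: [-2.6, 0.7, 5.2]
opening: 0.0469
```

Request:
{"op": "arm_command", "data": {
  "targets": [
    [[0,0,0,0,0,3,0.35],[0,0,0,0,0,7,0.35],[0,0,0,0,0,11,0.35],[0,0,0,0,0,14,0.35],[0,0,0,-3.4,51.8,14,0.35],[0,0,0,-3.4,51.8,14,0.35],[0,0,0,-3.4,51.8,14,0.35],[0,0,0,-3.4,51.8,14,0.35]]
  ]
}}

```text
clock: 25.83
tool_pos: [0.5245, -0.2116, 0.1512]
orientation: [-180.0, 0.0, -80.4]
force: [1.0, 0.6, -1.2]
opening: 0.0475
```

Request:
{"op": "arm_command", "data": {
  "targets": [
    [[0,0,0,-2.3,35.2,0,0.35],[0,0,0,-2.3,35.2,0,0.35],[0,0,0,-2.3,35.2,0,0.35],[0,0,0,-2.3,35.2,0,0.35],[0,0,0,-2.3,35.2,0,0.35],[0,0,0,-2.3,35.2,0,0.35],[0,0,0,-2.3,35.2,0,0.35],[0,0,0,-2.3,35.2,0,0.35]]
  ]
}}

```text
clock: 26.5
tool_pos: [0.5027, 0.1216, 0.1514]
orientation: [-180.0, 0.0, -80.3]
force: [1.2, -0.1, -0.5]
opening: 0.0477
```

Request:
{"op": "arm_command", "data": {
  "targets": [
    [[0,0,0,-0.05,1.75,0,0.35],[0,0,0,-0.05,1.75,-1.5,0.35],[0,0,0,-0.05,1.75,-3.5,0.35],[0,0,0,-0.05,1.75,-4.5,0.35],[0,0,0,-0.05,1.75,-4.6,0.35],[0,0,0,-0.05,1.75,-4.6,0.35],[0,0,0,-0.05,1.75,-4.6,0.35]]
  ]
}}

```text
clock: 27.08
tool_pos: [0.5035, 0.1368, 0.1061]
orientation: [-180.0, 0.0, -80.3]
force: [0.4, 1.0, -0.8]
opening: 0.0476
```

Request:
{"op": "arm_command", "data": {
  "targets": [
    [[0,0,0,0,0,-0.1,0.35],[0,0,0,0,0,-0.2,0.35],[0,0,0,0,0,-0.2,0.35]]
  ]
}}

```text
clock: 27.33
tool_pos: [0.5032, 0.1369, 0.1039]
orientation: [-180.0, 0.0, -80.3]
force: [0.0, 0.6, -2.3]
opening: 0.0477
```

Request:
{"op": "arm_command", "data": {
  "targets": [
    [[0,0,0,-0.1,0.2,-0.1,0.35],[0,0,0,-0.1,0.2,-0.2,0.35],[0,0,0,-0.1,0.2,-0.2,0.35]]
  ]
}}

```text
clock: 27.58
tool_pos: [0.5018, 0.139, 0.1014]
orientation: [180.0, -0.0, -80.3]
force: [0.6, 0.3, -1.8]
opening: 0.0474
```

Request:
{"op": "arm_command", "data": {
  "targets": [
    [[0,0,0,0,0,-0.05,0.35],[0,0,0,0,0,-0.1,0.35],[0,0,0,0,0,-0.1,0.35]]
  ]
}}

```text
clock: 27.83
tool_pos: [0.502, 0.1391, 0.1008]
orientation: [-180.0, -0.0, -80.3]
force: [-2.0, 1.0, 3.0]
opening: 0.0474
```

Contact; release and withdraw.

Request:
{"op": "arm_command", "data": {
  "targets": [
    [[0,0,0,0,0,0,1],[0,0,0,0,0,0,1],[0,0,0,0,0,0,1],[0,0,0,0,0,0,1],[0,0,0,0,0,0,1],[0,0,0,0,0,2,1],[0,0,0,0,0,5,1],[0,0,0,0,0,9,1]]
  ]
}}

```text
clock: 28.5
tool_pos: [0.5003, 0.1381, 0.1891]
orientation: [179.7, -0.1, -80.3]
force: [1.7, 0.8, -0.2]
opening: 0.0871
```

Request:
{"op": "arm_command", "data": {
  "targets": [
    [[0,0,0,0,0,3,1],[0,0,0,-5,20,3,1],[0,0,0,-5,26,3,1],[0,0,0,-5,26,3,1],[0,0,0,-5,26,3,1],[0,0,0,-5,26,3,1],[0,0,0,-5,26,3,1],[0,0,0,-5,26,3,1]]
  ]
}}

```text
clock: 29.17
tool_pos: [0.451, 0.4035, 0.22]
orientation: [-180.0, 0.0, -80.2]
force: [0.5, -0.6, 0.5]
opening: 0.088
```

```bash
python3 -c "
from h import *
SPEC['slab2']=([0,0,0],[179,255,45],.089,(170,165,290,245),(215,140,350,235))
SPEC['jar2']=([50,80,20],[90,255,255],.124,(180,180,285,245),(265,110,350,215))
meas(['slab2','jar2','pail'])
a,b=ctrl.snapshot('top')[130:280,110:410],ctrl.snapshot('scene')[110:260,80:380]
cv2.imwrite('pics/g7.png',cv2.resize(np.vstack([a,b]),None,fx=2,fy=2,interpolation=cv2.INTER_CUBIC))"
```

```text
slab2 top [230.8 209.3] xy [0.5131 0.0602] rect mm/ang [ 55. 203.] 9.6
jar2 top [202.8 213.3] xy [0.5017 0.1343] rect mm/ang [49. 46.] 89.5
pail top [153.3 145.5] xy [0.7096 0.2899] rect mm/ang [86. 87.] 90.0
slab2 scene [290.3 189.7] xy [0.5298 0.0823] rect mm/ang [ 56. 202.] 9.6
jar2 scene [315.7 182.5] xy [0.5116 0.1394] rect mm/ang [76. 47.] 8.0
pail scene [351.9 282.1] xy [0.696  0.2879] rect mm/ang [100.  85.] 14.1
```

View pics/g7.png

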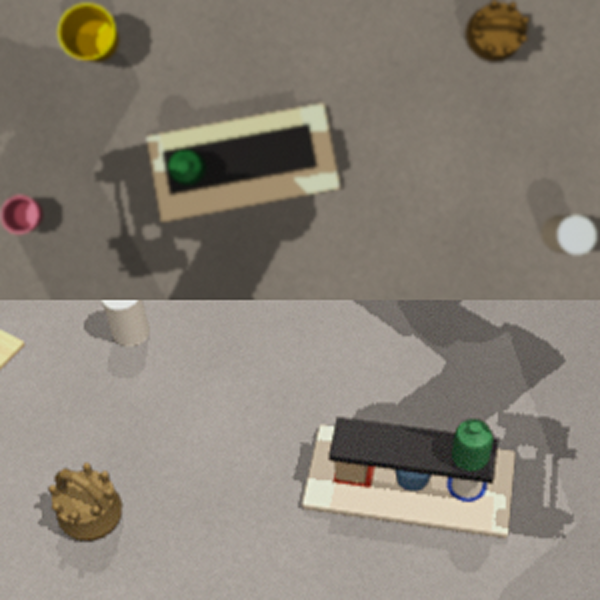

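```bash
python3 -c "
from plant import ctrl
print(ctrl.close_job())"
```

```text
the job is handed in; nothing more can be done
None
```

I placed both posts and the bowl first, then laid the slab across the posts and set the green jar on it. I handed the job in at about 29 s, with the gripper open and clear of everything.

These are the last checks, measured with the top camera:

- **Round post:** within about 1.5 mm of the blue mark's centre.
- **Square post:** about 4 mm off the red mark's centre, along the shelf. I left it, since it still stands inside the mark.
- **Tea bowl:** upright in the middle of the shelf. I placed it with the tool within about 1 mm of the middle and saw it standing between the posts, but took no separate measurement of it.
- **Slab:** looks level. Its centre is within about 3.5 mm of the shelf's, and it runs the same way to within half a degree.
- **Green jar:** upright on the slab, about 3 mm from the round post's centre.
- **Yellow pail and crown pot:** the pail measures the same as at the start. The crown pot looks untouched in the pictures, but I did not measure it.

The scene camera disagreed with the top camera by 3–7 mm on flat things, and by up to about 14 mm on the pail. For the slab on the posts it read about 2 cm off, probably because its mask also caught the side faces and shadow. I relied on the top camera throughout.

The first grip on the square post was skewed by about 16°, so I reopened, turned the gripper and regripped it squarely.

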